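# Refit the seal bar of a vacuum packer and hold it down

## Robot

A 7-joint arm with a two-finger parallel gripper is mounted at the origin on the work surface. World frame = base frame: x ahead of the robot, y to its left, z up, the work surface at z = 0. Lengths are in mm, angles in rad, forces in N, time in s.
With the tool pointing down it reaches from about 400 to 875 mm from the base axis. Payload 4.4 kg.
Tool frame: the origin (TCP) lies midway between the tips of the shut fingers; the grasp point (between the pads) lies 19 mm behind it; z points along the fingers, y is the line along which they close (so a half turn about z gives the same grasp; the last joint's range is limited). The gripper opens to 85 mm and grips with 20 to 120 N. Pads are 22 mm wide; open, the fingers measure 114 mm over their backs; the gripper's body (76 mm by 85 mm) begins 54 mm behind the grasp point. The pads swing forward as they close: fully open they stand 13 mm farther back than shut.
Start: joints at [-1.202, 0.628, 0.038, 1.517, -0.027, 0.996, -0.02], TCP at [273.778, 589.545, 231.313] pointing down, gripper open.
Joint ranges: [-3.06, 3.06], [-0.37, 2.12], [-1.25, 1.32], [0.18, 2.47], [-1.1, 4.24], [0.23, 1.98], [-2.94, 2.94]. Speed limits (rad/s): [2.57, 2.57, 3.14, 3.14, 3.14, 3.14, 3.14].

## Interface

Orientations are given as [roll, pitch, yaw] about the fixed x, y, z axes, in that order (R = Rz(yaw) Ry(pitch) Rx(roll)).
In Python, from cell import read_state, get_image, finish_job gives the robot as it stands.
- The arm moves only by the tool send_rows, never from a script. Its argument "series" is a list of rows, each an object of numbers: "ax", "ay", "az": the turn, a rotation vector about the tool's x, y, z in rad; "dx", "dy", "dz": the shift along the tool's x, y, z in cm; "hand": the closure, from 0 (fully open) to 1 (shut). In form: [{"ax": .., "ay": .., "az": .., "dx": .., "dy": .., "dz": .., "hand": ..}, ...]. A call has 1 to 10 rows; each row is the pose to reach, as a shift and turn from the pose commanded when the call began, along the tool's axes at that moment; what a row does not reach only later rows make up. A row lasts 1/10 s, in which the tool goes at most 50 mm and 8.59 degrees, less where a joint would pass 70% of its speed; a pose out of reach is approached as far as the arm can. A call with a gripper value outside its range is refused whole. The fingers move at their own pace and stop on an object; the grip force is fixed at half the most. Time passes only in rows, so rows that repeat a pose let the fingers close. It gives the time, the measured TCP pose, the force, the opening and the grip force at its end, in the units of the state.
- read_state(): the state, without advancing time (a new reading comes with each control period).
- get_image(name): name is "scene" or "top" or "wrist"; returns a dict with "pixels" (480x640x3 uint8, red, green, blue), "mtx" (3x3 intrinsics, pixels), "k1" (the pictures are not rectified: a ray, as slopes to the right and down, at radius r is drawn at 1 + k1 r^2 times it, then the intrinsics apply), "R" (3x3) and "t" (3): a world point X has camera coordinates R X + t. Camera axes: x right, y down, z forward; pixel columns grow to the right and rows downward; lengths in mm; the calibration is good to about 2 mm. A picture is of the moment at which its call begins. There is no depth.
- finish_job(): hands the job in; it is judged then, once.
The state is a dict: "clock": time; "qpos": joint angles; "qd": joint speeds; "tau": joint torques, N m; "eef_pos": TCP position; "tool_rot": TCP orientation; "force": force on the tool from outside, world axes, zero at the start; "torque": the same for the moment, N m; "width": finger opening in mm; "gripper_force": force on a finger pad.
Only numpy, scipy, OpenCV 4.12 (cv2) and the standard library are available. Lean on these libraries where they do the work, as an engineer would, in place of code of your own. Each camera call takes 0.05 s, during which the arm holds its last target. There are 200 camera calls.

## Task

Put the cleaned seal bar back into the vacuum packer: pick it up from the table, lower it into the open chamber and feel it over the two locating pins, which it hides, until it drops on flush. Then press the bar down against its springs as far as it goes and finish while still holding it fully down, ready for the catches to be turned over its ends by a colleague. Leave the two small cheeses and the rind brush where they lie.

Things in the scene. Friction and masses are not known exactly. Their poses are not given: they have to be found in the camera images.
- bar_mid (a point): centre, half-way up, of the loose aluminium seal bar (red-brown taped top, brass strip), standing on its underside. 250 mm long (x), 24 wide (y), 34 high (z up); a lug 10 mm long and high at each end makes it 270. Underside: two round blind holes, 13 mm wide, 16 deep, on the centre line 95 mm either side of the middle. Either way round fits. 0.3 to 0.5 kg
- seat (a point): point in the packer's chamber where bar_mid lies when the bar sits on both pins, springs up; 8 mm above where it lies when pressed to the stop. z up, y along the line of the two pins (and of the bar), x towards the lid hinge. It is 14 mm below the rim, 66 above the chamber floor, 65 from the front wall (-x), 150 from the side walls; a white filler plate 40 mm behind it tops out 41 mm lower
- pin_a (a point): foot of a brass locating pin: centre of the top of the steel shoulder, 22 mm across, on which the bar's underside rests (17 mm below the seat when up). The pin is 10 mm thick, rises 12 mm above this point and tapers to 4 mm over its upper 6 mm; it moves down with its plunger. 95 mm from the seat along the packer's -y
- pin_b (a point): the same for the other pin, 95 mm from the seat along +y of the packer
- plunger_a (a joint): travel of the spring plunger that carries pin_a: 0 up, 0.008 m fully down on its stop. Each needs about 4 N to start and 8 N at the bottom: the two together about 16 N, less the bar's own weight of 3 to 5 N. They spring back up when the load is taken off
- plunger_b (a joint): the same for the plunger that carries pin_b
- packer: chamber vacuum packer, fixed: aluminium housing 450 mm deep (x), 360 wide (y), rim 180 mm above the table; origin at the centre of its underside. Its front (-x, control panel) looks to the robot's left. The clear lid stands nearly upright on a hinge 140 mm behind the origin (+x) and reaches 520 mm up. Two brass catches on 5 cm posts, turned aside, stand 28 mm behind the bar's ends
- cheese_a: small pale cheese, 76 mm across, 42 mm high; origin at the centre of its underside
- cheese_b: small pale cheese, 84 mm across, 38 mm high; origin at the centre of its underside
- rind_brush: wooden rind brush, 150 x 45 x 42 mm, bristles down; origin at the centre of its underside, x axis along its length

How it is judged:
By the outcome, as a careful person would: the job done as asked, in the order asked, and still so for the second after the job is handed in, while the arm keeps its last pose, push and grip.
It also fails if it takes over 42 s, if anything falls off the work surface, if the arm or the gripper's body presses on something with over 40 N, if the wrist force passes 120 N, or if a joint passes its speed limit or range.

## Working session

There is one attempt and no reset: what is moved stays moved. The work goes in short steps, Python scripts to look and compute and a tool call to move; the robot and the scene stay as the last step left them, time stands still between calls to the robot, and variables do not carry over. Pictures are saved under pics/ and viewed, at most 10 in all, crops included, and the job is handed in when it is done.

Besides the shell and the picture viewer there is one more tool, called as a command line: name --argument value ..., lists and objects as JSON in quotes. send_rows: Moves the arm, as the interface text tells. Its arguments: {"type":"object","properties":{"series":{"type":"array","items":{"type":"object","properties":{"ax":{"type":"number"},"ay":{"type":"number"},"az":{"type":"number"},"dx":{"type":"number"},"dy":{"type":"number"},"dz":{"type":"number"},"hand":{"type":"number"}}}}},"required":["series"]}

```bash
mkdir -p pics
cat > h.py <<'E'
import numpy as np, cv2, pickle
from cell import read_state, get_image, finish_job
def snap(n,f):
    d=get_image(n); cv2.imwrite(f'pics/{f}.png',d['pixels'][:,:,::-1]); pickle.dump(d,open(f'pics/{f}.pkl','wb')); return d
def load(f): return pickle.load(open(f'pics/{f}.pkl','rb'))
def dist(d): return np.array([d['k1'],0,0,0,0],float)
def ray(d,u,v):
    s=cv2.undistortPoints(np.array([[[u,v]]],float),np.array(d['mtx'],float),dist(d))[0,0]
    R=np.array(d['R']);t=np.array(d['t']); return -R.T@t, R.T@np.array([s[0],s[1],1])
def atz(d,u,v,z):
    c,r=ray(d,u,v); return c+r*(z-c[2])/r[2]
def proj(d,X):
    return cv2.projectPoints(np.array(X,float).reshape(-1,3),cv2.Rodrigues(np.array(d['R'],float))[0],np.array(d['t'],float),np.array(d['mtx'],float),dist(d))[0][:,0]
E
python3 - <<'E'
from h import *
import numpy as np
np.set_printoptions(precision=3,suppress=True)
for n in('scene','top','wrist'):
    d=snap(n,n+'0'); print(n,-np.array(d['R']).T@d['t'],np.array(d['mtx']).ravel(),d['k1'])
print(read_state())
E
```

```text
scene [1351.73  -423.136  795.175] [506.986   0.    318.76    0.    506.986 241.136   0.      0.      1.   ] 0.04285793694569376
top [ 444.882  199.152 1316.338] [604.055   0.    316.508   0.    604.055 237.96    0.      0.      1.   ] -0.17859085841522837
wrist [204.629 620.915 371.722] [367.367   0.    319.545   0.    367.367 236.944   0.      0.      1.   ] -0.048357188742293826
{'clock': 0.15, 'qpos': array([-1.202,  0.629,  0.038,  1.518, -0.027,  0.996, -0.02 ]), 'qd': array([-0.   , -0.003, -0.   , -0.003, -0.002, -0.   , -0.001]), 'tau': array([  0.001, -56.38 ,   1.227, -19.365,   0.011,   0.007,  -0.   ]), 'eef_pos': array([273.589, 589.123, 230.632]), 'tool_rot': array([-3.14 ,  0.   ,  2.707]), 'force': array([ 1.02 , -1.045,  0.756]), 'torque': array([-0.052,  0.047,  0.008]), 'gripper_force': 0.0, 'width': 85.47033545374471}
```

View pics/top0.png

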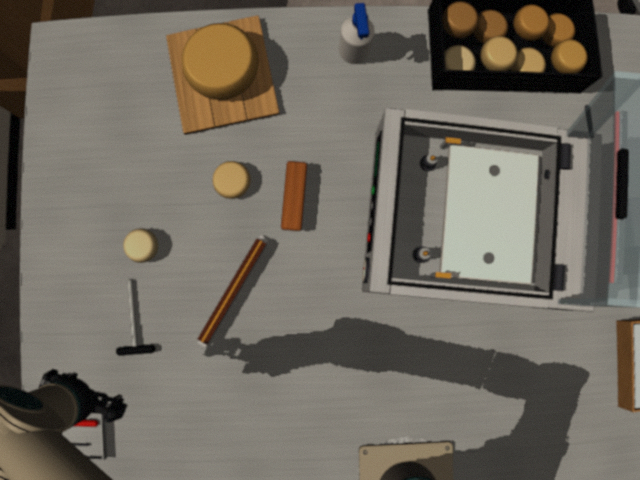

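View pics/scene0.png

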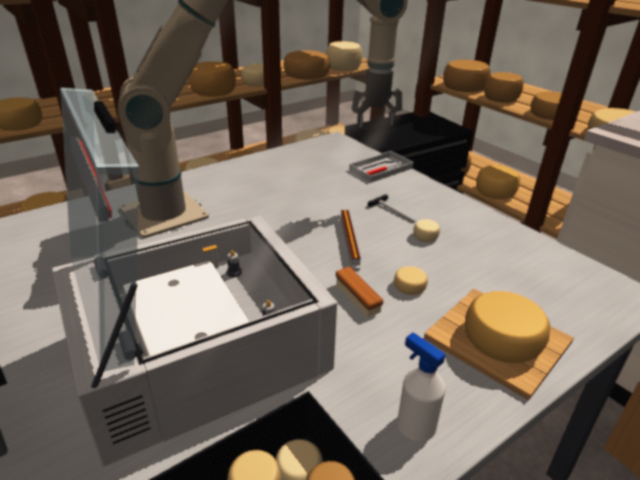

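The top view shows the bar from about (205,342) to (264,238), the brush at (294,196), the cheeses at (231,180) and (139,245), and the pins at about (430,160) and (422,254). I'll enlarge these.

Run:
```python
from h import *
im=cv2.imread('pics/top0.png')
a=cv2.resize(im[225:355,185:285],None,fx=4,fy=4,interpolation=cv2.INTER_CUBIC)
b=cv2.resize(im[135:275,400:500],None,fx=4,fy=4,interpolation=cv2.INTER_CUBIC)
c=np.zeros((560,800,3),np.uint8);c[:520,:400]=a;c[:,400:]=b
cv2.imwrite('pics/crop0.png',c)
```

```text
(no output)
```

View pics/crop0.png

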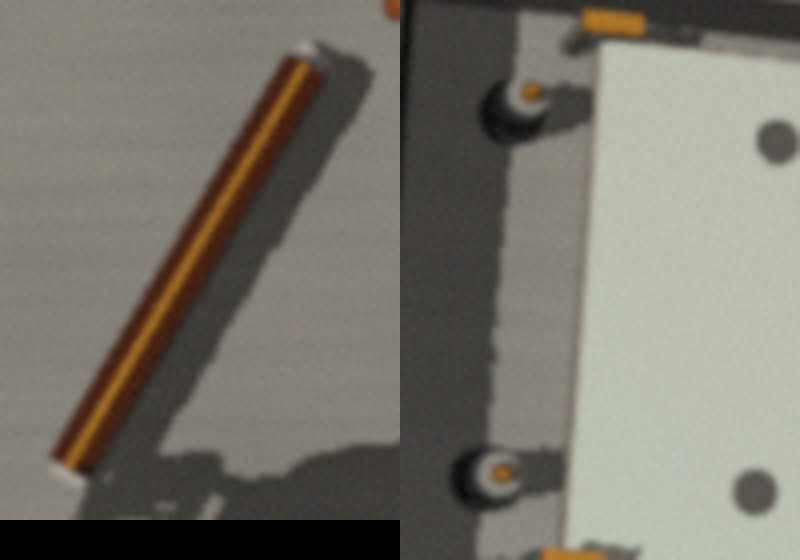

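Run:
```python
from h import *
np.set_printoptions(precision=2,suppress=True)
d=load('top0')
a=atz(d,261,240.3,34);b=atz(d,202.9,341.2,34)
v=a-b;print('bar',a,b,(a+b)/2,np.linalg.norm(v),np.degrees(np.arctan2(v[1],v[0])))
B=atz(d,432.6,157.9,161);A=atz(d,425.4,253.4,161);v=B-A
print('pins',A,B,(A+B)/2,np.linalg.norm(v),np.degrees(np.arctan2(v[1],v[0])))
print('brush',atz(d,294,196,42),'cheese',atz(d,231,180,40),atz(d,139,245,40))
```

```text
bar [551.51 298.51  34.  ] [339.99 426.62  34.  ] [445.75 362.57  34.  ] 247.2886365928441 -31.202240882298636
pins [507.64 -27.48 161.  ] [695.04 -50.3  161.  ] [601.34 -38.89 161.  ] 188.7854357371917 -6.94132987500159
brush [643.81 225.88  42.  ] cheese [682.4  360.42  40.  ] [547.39 561.26  40.  ]
```

```bash
cat >> h.py <<'E'
from scipy.spatial.transform import Rotation as Ro
def go(p,yaw):
    s=read_state(); R=Ro.from_euler('xyz',s['tool_rot'])
    T=Ro.from_euler('xyz',[np.pi,0,np.radians(yaw)])
    print('d cm',np.round(R.inv().apply(np.array(p)-s['eef_pos'])/10,2),'rotvec',np.round((R.inv()*T).as_rotvec(),3), 'F',np.round(s['force'],1),'at',np.round(s['eef_pos'],1),s['clock'])
E
python3 -c "
from h import *
go([445.7,362.6,120],148.8)"
```

```text
d cm [-25.15 -13.28  11.08] rotvec [-0.001  0.     0.11 ] F [ 1.  -1.   0.8] at [273.6 589.1 230.6] 0.15
```

send_rows --series '[{"dx":-3,"dy":-1.6,"dz":1.4,"az":0.02,"hand":0},{"dx":-7,"dy":-3.7,"dz":3,"az":0.04,"hand":0},{"dx":-11,"dy":-5.8,"dz":5,"az":0.06,"hand":0},{"dx":-15,"dy":-7.9,"dz":7,"az":0.08,"hand":0},{"dx":-19,"dy":-10,"dz":8.5,"az":0.1,"hand":0},{"dx":-22.5,"dy":-11.9,"dz":10,"az":0.11,"hand":0},{"dx":-24.5,"dy":-12.9,"dz":10.8,"az":0.11,"hand":0},{"dx":-25.15,"dy":-13.28,"dz":11.0,"az":0.11,"hand":0},{"dx":-25.15,"dy":-13.28,"dz":11.0,"az":0.11,"hand":0},{"dx":-25.15,"dy":-13.28,"dz":11.0,"az":0.11,"hand":0}]'

```text
invalid input at $.series[0]: expected keys ax, ay, az, dx, dy, dz, hand
```

```bash
python3 -c "
from h import *
snap('wrist','w1'); go([445.7,362.6,6],148.8)"
```

```text
d cm [-25.15 -13.27  22.49] rotvec [-0.001  0.     0.11 ] F [-0.1 -0.8 -0. ] at [273.6 589.2 230.7] 0.2
```

View pics/w1.png

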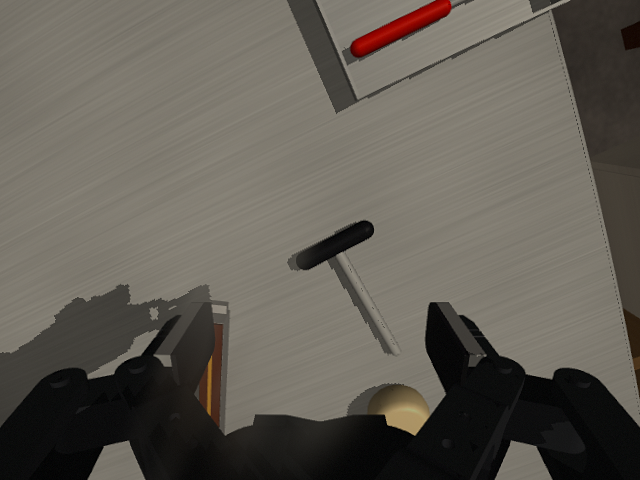

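The call was refused because every row needs all seven keys, so the picture is from the start pose. It shows the fingers at about (190,340) and (455,340), and part of the bar at (215,370).

send_rows --series '[{"ax":0,"ay":0,"dx":-3,"dy":-1.6,"dz":1.4,"az":0.02,"hand":0},{"ax":0,"ay":0,"dx":-7,"dy":-3.7,"dz":3,"az":0.04,"hand":0},{"ax":0,"ay":0,"dx":-11,"dy":-5.8,"dz":5,"az":0.06,"hand":0},{"ax":0,"ay":0,"dx":-15,"dy":-7.9,"dz":7,"az":0.08,"hand":0},{"ax":0,"ay":0,"dx":-19,"dy":-10,"dz":8.5,"az":0.1,"hand":0},{"ax":0,"ay":0,"dx":-22.5,"dy":-11.9,"dz":10,"az":0.11,"hand":0},{"ax":0,"ay":0,"dx":-24.5,"dy":-12.9,"dz":10.8,"az":0.11,"hand":0},{"ax":0,"ay":0,"dx":-25.15,"dy":-13.28,"dz":11.0,"az":0.11,"hand":0},{"ax":0,"ay":0,"dx":-25.15,"dy":-13.28,"dz":11.0,"az":0.11,"hand":0},{"ax":0,"ay":0,"dx":-25.15,"dy":-13.28,"dz":11.0,"az":0.11,"hand":0}]'

```text
clock: 1.2
eef_pos: [444.9, 365.2, 121.7]
tool_rot: [3.14, -0.001, 2.599]
force: [0.2, 0.2, -0.1]
width: 85.4
gripper_force: 0.0
```

```bash
python3 -c "
from h import *
snap('wrist','w2'); go([445.7,362.6,6],148.8)"
```

```text
d cm [-0.24 -0.23 11.58] rotvec [ 0.002 -0.001  0.003] F [-0.2  0.4 -0.2] at [444.8 365.5 121.8] 1.25
```

View pics/w2.png

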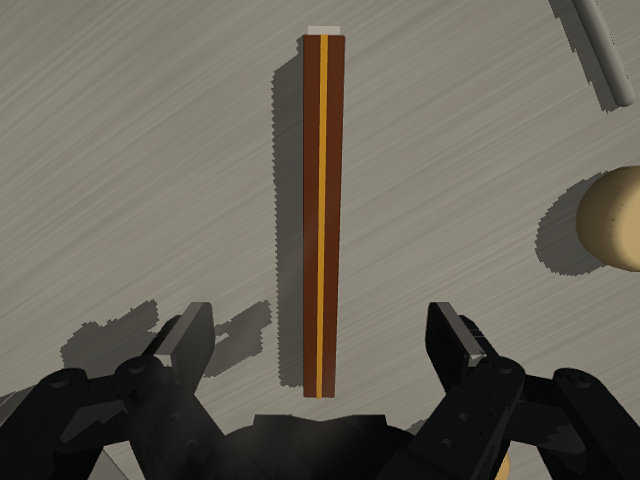

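The wrist view shows the whole bar top, with strip ends at (324,36) and (319,397), lying between the open fingers.

```bash
python3 -c "
from h import *
d=load('w2');a=atz(d,324.5,36,34);b=atz(d,319.3,397,34);v=a-b
m=(a+b)/2;y=np.degrees(np.arctan2(v[1],v[0]));print(a,b,m,np.linalg.norm(v),y)
go([m[0],m[1],6],y)"
```

```text
[340.33785241 431.08103709  34.        ] [550.1713226  301.05627156  34.        ] [445.2545875  366.06865432  34.        ] 246.85324559720263 148.21528758972767
d cm [-0.03  0.05 11.58] rotvec [ 0.002 -0.001  0.013] F [-0.2  0.4 -0.2] at [444.8 365.5 121.8] 1.25
```

send_rows --series '[{"ax":0,"ay":0,"az":0.012,"dx":-0.1,"dy":0,"dz":3,"hand":0},{"ax":0,"ay":0,"az":0.012,"dx":-0.1,"dy":0,"dz":6,"hand":0},{"ax":0,"ay":0,"az":0.012,"dx":-0.1,"dy":0,"dz":8.5,"hand":0},{"ax":0,"ay":0,"az":0.012,"dx":-0.1,"dy":0,"dz":10.3,"hand":0},{"ax":0,"ay":0,"az":0.012,"dx":-0.1,"dy":0,"dz":11.2,"hand":0},{"ax":0,"ay":0,"az":0.012,"dx":-0.1,"dy":0,"dz":11.4,"hand":0},{"ax":0,"ay":0,"az":0.012,"dx":-0.1,"dy":0,"dz":11.4,"hand":0.3},{"ax":0,"ay":0,"az":0.012,"dx":-0.1,"dy":0,"dz":11.4,"hand":0.6},{"ax":0,"ay":0,"az":0.012,"dx":-0.1,"dy":0,"dz":11.4,"hand":1},{"ax":0,"ay":0,"az":0.012,"dx":-0.1,"dy":0,"dz":11.4,"hand":1}]'

```text
clock: 2.25
eef_pos: [447.2, 363.0, 8.0]
tool_rot: [3.14, 0.0, 2.585]
force: [0.1, 0.3, -0.9]
width: 28.3
gripper_force: 0.0
```

send_rows --series '[{"ax":0,"ay":0,"az":0,"dx":0,"dy":0,"dz":0,"hand":1},{"ax":0,"ay":0,"az":0,"dx":0,"dy":0,"dz":0,"hand":1},{"ax":0,"ay":0,"az":0,"dx":0,"dy":0,"dz":0,"hand":1},{"ax":0,"ay":0,"az":0,"dx":0,"dy":0,"dz":0,"hand":1},{"ax":0,"ay":0,"az":0,"dx":0,"dy":0,"dz":0,"hand":1}]'

```text
clock: 2.75
eef_pos: [447.7, 363.5, 8.3]
tool_rot: [3.139, 0.001, 2.585]
force: [-0.3, 0.4, 6.2]
width: 23.0
gripper_force: 60.2
```

```bash
python3 -c "
from h import *
s=read_state();print(s['torque'],s['tool_rot'],s['width'],s['gripper_force']);go([601.3,-38.9,250],173.06)"
```

```text
[ 0.07872313  0.0101324  -0.05677336] [3.13900465e+00 5.75809100e-04 2.58471486e+00] 23.008820439865847 60.209724716842175
d cm [-34.33 -25.98 -24.22] rotvec [ 0.002  0.001 -0.436] F [-0.3  0.4  6.2] at [447.7 363.5   8.3] 2.75
```

send_rows --series '[{"ax":0,"ay":0,"az":0,"dx":0,"dy":0,"dz":-1,"hand":1},{"ax":0,"ay":0,"az":0,"dx":0,"dy":0,"dz":-4,"hand":1},{"ax":0,"ay":0,"az":0,"dx":0,"dy":0,"dz":-8,"hand":1},{"ax":0,"ay":0,"az":0,"dx":0,"dy":0,"dz":-12,"hand":1},{"ax":0,"ay":0,"az":0,"dx":0,"dy":0,"dz":-16,"hand":1},{"ax":0,"ay":0,"az":0,"dx":0,"dy":0,"dz":-20,"hand":1},{"ax":0,"ay":0,"az":0,"dx":0,"dy":0,"dz":-23,"hand":1},{"ax":0,"ay":0,"az":0,"dx":0,"dy":0,"dz":-24.5,"hand":1},{"ax":0,"ay":0,"az":0,"dx":0,"dy":0,"dz":-25,"hand":1},{"ax":0,"ay":0,"az":0,"dx":0,"dy":0,"dz":-25,"hand":1}]'

```text
clock: 3.75
eef_pos: [446.3, 362.1, 257.2]
tool_rot: [-3.141, -0.0, 2.585]
force: [-0.3, 0.2, -4.9]
width: 23.2
gripper_force: 60.0
```

```bash
python3 -c "
from h import *
s=read_state();print(s['torque'],s['width'],s['gripper_force']);go([601.3,11,250],173.06)"
```

```text
[-0.00684862 -0.07936721  0.01817655] 23.205591794605102 60.00765670090914
d cm [-31.72 -21.61   0.73] rotvec [-0.001 -0.    -0.436] F [-0.3  0.2 -4.9] at [446.3 362.1 257.2] 3.75
```

send_rows --series '[{"ax":0,"ay":0,"az":-0.04,"dx":-2.5,"dy":-1.7,"dz":0,"hand":1},{"ax":0,"ay":0,"az":-0.1,"dx":-6,"dy":-4.1,"dz":0,"hand":1},{"ax":0,"ay":0,"az":-0.15,"dx":-10,"dy":-6.8,"dz":0,"hand":1},{"ax":0,"ay":0,"az":-0.2,"dx":-14,"dy":-9.5,"dz":0,"hand":1},{"ax":0,"ay":0,"az":-0.26,"dx":-18,"dy":-12.3,"dz":0,"hand":1},{"ax":0,"ay":0,"az":-0.31,"dx":-22,"dy":-15,"dz":0,"hand":1},{"ax":0,"ay":0,"az":-0.36,"dx":-26,"dy":-17.7,"dz":0,"hand":1},{"ax":0,"ay":0,"az":-0.41,"dx":-29,"dy":-19.8,"dz":0.3,"hand":1},{"ax":0,"ay":0,"az":-0.436,"dx":-31,"dy":-21.1,"dz":0.6,"hand":1},{"ax":0,"ay":0,"az":-0.436,"dx":-31.7,"dy":-21.6,"dz":0.7,"hand":1}]'

```text
clock: 4.75
eef_pos: [601.1, 7.2, 247.8]
tool_rot: [-3.139, -0.004, 3.016]
force: [-0.0, -1.1, -3.8]
width: 23.2
gripper_force: 59.8
```

send_rows --series '[{"ax":0,"ay":0,"az":0,"dx":0,"dy":0,"dz":0,"hand":1},{"ax":0,"ay":0,"az":0,"dx":0,"dy":0,"dz":0,"hand":1},{"ax":0,"ay":0,"az":0,"dx":0,"dy":0,"dz":0,"hand":1}]'

```text
clock: 5.05
eef_pos: [601.0, 14.2, 250.0]
tool_rot: [3.14, -0.001, 3.024]
force: [-0.4, 0.5, -4.6]
width: 22.9
gripper_force: 59.8
```

```bash
python3 -c "
from h import *
a=snap('wrist','w3')['pixels'];b=snap('top','t3')['pixels'];go([601.3,11,250],173.06)
b=cv2.resize(b[120:300,360:500],None,fx=3.2,fy=3.2,interpolation=cv2.INTER_CUBIC)
a=a[:,150:500]
c=np.zeros((576,800,3),np.uint8);c[:480,:350]=a;c[:,350:350+b.shape[1]]=b
cv2.imwrite('pics/c3.png',c[:,:,::-1])"
```

```text
d cm [-0.03 -0.26  0.04] rotvec [ 0.001 -0.     0.003] F [-0.2  0.3 -4.8] at [601.4  13.6 250.4] 5.15
```

View pics/c3.png

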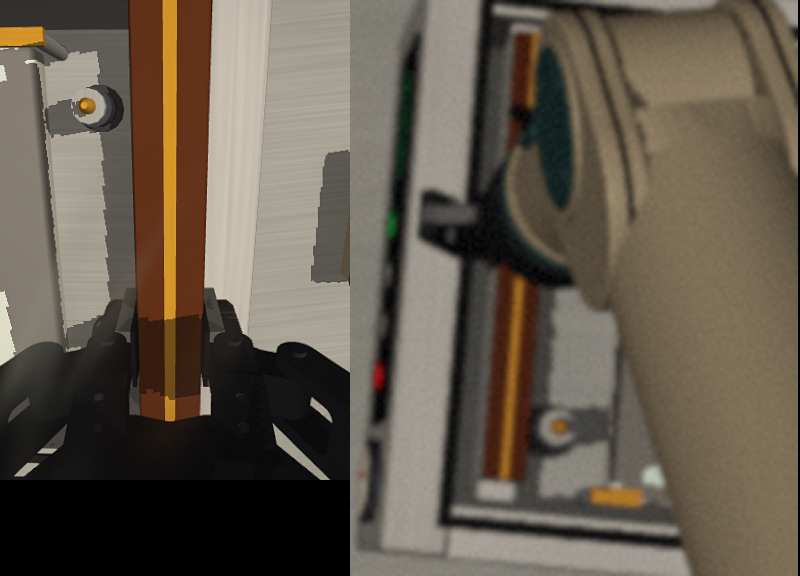

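Left (wrist view): pin A tip at about (237,106) and the bar strip at column 320. Right (top view): bar strip ends at about (408.8,270.3) and (417.8,130.3), pin A tip at (425.3,253.1).

```bash
python3 -c "
from h import *
np.set_printoptions(precision=2,suppress=True)
t=load('t3');w=load('w3')
z=250.4+25.7
a=atz(t,408.8,270.3,z);b=atz(t,417.6,130.3,z);v=b-a
print('bar top-cam',a,b,(a+b)/2,np.linalg.norm(v),np.degrees(np.arctan2(v[1],v[0])))
p=atz(w,319.5,1,z);q=atz(w,319.5,417,z);v=p-q
print('strip wrist',p,q,np.degrees(np.arctan2(v[1],v[0])))
p=atz(w,319.5,1,z);q=atz(w,320.3,290,z);v=p-q
print('strip wrist',p,q,np.degrees(np.arctan2(v[1],v[0])))
print('pinA wrist',atz(w,237.3,105.7,161),atz(w,248,107,149),'top',atz(t,425.3,253.1,161))
e=load('top0')
print('pinA shoulder top0',atz(e,400+0,0,149))
d=load('w2');print(-np.array(w['R']).T@w['t'])
"
```

```text
bar top-cam [472.86  25.36 276.1 ] [720.68  -1.03 276.1 ] [596.77  12.17 276.1 ] 249.2165684125365 -6.079773288657063
strip wrist [492.71  26.56 276.1 ] [634.64   9.76 276.1 ] 173.24895683426237
strip wrist [492.71  26.56 276.1 ] [580.13  16.49 276.1 ] 173.4284246051769
pinA wrist [509.48 -24.68 161.  ] [510.24 -20.6  149.  ] top [508.23 -27.31 161.  ]
pinA shoulder top0 [1036.65   -4.92  149.  ]
[525.63  22.6  391.38]
```

```bash
python3 -c "
from h import *
go([607,-37,190],173.05)"
```

```text
d cm [-1.16 -4.96  6.04] rotvec [ 0.001 -0.     0.003] F [-0.2  0.3 -4.8] at [601.4  13.6 250.4] 5.15
```

send_rows --series '[{"ax":0,"ay":0,"az":0.003,"dx":-0.4,"dy":-1.5,"dz":0,"hand":1},{"ax":0,"ay":0,"az":0.003,"dx":-0.9,"dy":-3.5,"dz":0,"hand":1},{"ax":0,"ay":0,"az":0.003,"dx":-1.16,"dy":-4.7,"dz":1,"hand":1},{"ax":0,"ay":0,"az":0.003,"dx":-1.16,"dy":-4.95,"dz":3,"hand":1},{"ax":0,"ay":0,"az":0.003,"dx":-1.16,"dy":-4.95,"dz":5,"hand":1},{"ax":0,"ay":0,"az":0.003,"dx":-1.16,"dy":-4.95,"dz":5.8,"hand":1},{"ax":0,"ay":0,"az":0.003,"dx":-1.16,"dy":-4.95,"dz":6,"hand":1},{"ax":0,"ay":0,"az":0.003,"dx":-1.16,"dy":-4.95,"dz":6,"hand":1},{"ax":0,"ay":0,"az":0.003,"dx":-1.16,"dy":-4.95,"dz":6,"hand":1},{"ax":0,"ay":0,"az":0.003,"dx":-1.16,"dy":-4.95,"dz":6,"hand":1}]'

```text
clock: 6.15
eef_pos: [608.0, -38.7, 191.2]
tool_rot: [3.141, 0.002, 3.018]
force: [-0.2, 0.4, -4.3]
width: 23.0
gripper_force: 59.8
```

```bash
python3 -c "
from h import *
go([607,-37,172],173.05); print(read_state()['torque'])
t=snap('top','t4')
cv2.imwrite('pics/c4.png',cv2.resize(t['pixels'][130:290,380:500],None,fx=3.5,fy=3.5,interpolation=cv2.INTER_CUBIC)[:,:,::-1])"
```

```text
d cm [0.12 0.16 1.92] rotvec [ 0.     0.002 -0.002] F [-0.2  0.4 -4.3] at [608.  -38.7 191.2] 6.15
[-0.03709512 -0.00944853  0.03612673]
```

View pics/c4.png

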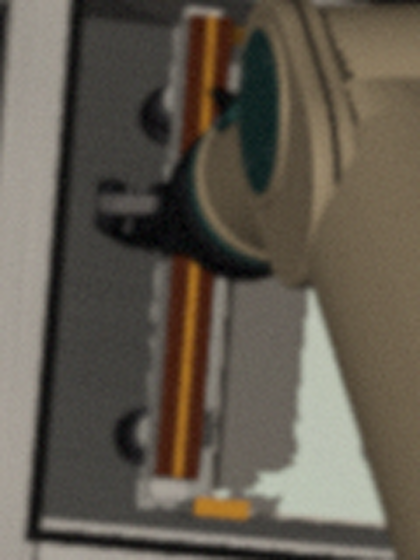

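The top view shows the bar inside the chamber, over the pins. Its strip ends are at about (439.7,134.3) and (431.1,266.6).

```bash
python3 -c "
from h import *
t=load('t4');z=216.9
a=atz(t,431.1,266.6,z);b=atz(t,439.7,134.3,z);v=b-a
print(a,b,(a+b)/2,np.linalg.norm(v),np.degrees(np.arctan2(v[1],v[0])))"
```

```text
[480.04812959 -26.18608576 216.9       ] [728.18759725 -54.25409629 216.9       ] [604.11786342 -40.22009102 216.9       ] 249.7218625266836 -6.453515804933626
```

send_rows --series '[{"ax":0,"ay":0,"az":0,"dx":0.22,"dy":0.13,"dz":0,"hand":1},{"ax":0,"ay":0,"az":0,"dx":0.22,"dy":0.13,"dz":0.8,"hand":1},{"ax":0,"ay":0,"az":0,"dx":0.22,"dy":0.13,"dz":1.5,"hand":1},{"ax":0,"ay":0,"az":0,"dx":0.22,"dy":0.13,"dz":1.9,"hand":1},{"ax":0,"ay":0,"az":0,"dx":0.22,"dy":0.13,"dz":2.1,"hand":1},{"ax":0,"ay":0,"az":0,"dx":0.22,"dy":0.13,"dz":2.3,"hand":1},{"ax":0,"ay":0,"az":0,"dx":0.22,"dy":0.13,"dz":2.4,"hand":1},{"ax":0,"ay":0,"az":0,"dx":0.22,"dy":0.13,"dz":2.4,"hand":1}]'

```text
clock: 7.0
eef_pos: [605.3, -37.3, 166.2]
tool_rot: [-3.142, -0.0, 3.018]
force: [-0.3, -0.3, -4.0]
width: 23.3
gripper_force: 59.9
```

```bash
python3 -c "
from h import *
go([606,-37.2,164],172.9); print(read_state()['torque'])"
```

```text
d cm [-0.07  0.02  0.22] rotvec [-0. -0.  0.] F [-0.3 -0.3 -4. ] at [605.3 -37.3 166.2] 7.0
[-0.02975615 -0.03007828 -0.00833203]
```

send_rows --series '[{"ax":0,"ay":0,"az":0,"dx":0,"dy":0,"dz":0.1,"hand":1},{"ax":0,"ay":0,"az":0,"dx":0,"dy":0,"dz":0.2,"hand":1},{"ax":0,"ay":0,"az":0,"dx":0,"dy":0,"dz":0.3,"hand":1},{"ax":0,"ay":0,"az":0,"dx":0,"dy":0,"dz":0.4,"hand":1},{"ax":0,"ay":0,"az":0,"dx":0,"dy":0,"dz":0.4,"hand":1}]'

```text
clock: 7.5
eef_pos: [605.4, -37.4, 162.2]
tool_rot: [-3.141, 0.0, 3.018]
force: [0.2, -0.3, -4.9]
width: 23.0
gripper_force: 59.9
```

```bash
python3 -c "
from h import *
go([606,-37.2,157.3],172.9); print(read_state()['torque'])"
```

```text
d cm [-0.06  0.03  0.49] rotvec [-0.  0. -0.] F [ 0.2 -0.3 -4.9] at [605.4 -37.4 162.2] 7.5
[-0.08695858 -0.12054996 -0.00264809]
```

send_rows --series '[{"ax":0,"ay":0,"az":0,"dx":0,"dy":0,"dz":0.1,"hand":1},{"ax":0,"ay":0,"az":0,"dx":0,"dy":0,"dz":0.2,"hand":1},{"ax":0,"ay":0,"az":0,"dx":0,"dy":0,"dz":0.3,"hand":1},{"ax":0,"ay":0,"az":0,"dx":0,"dy":0,"dz":0.35,"hand":1},{"ax":0,"ay":0,"az":0,"dx":0,"dy":0,"dz":0.35,"hand":1}]'

```text
clock: 8.0
eef_pos: [605.3, -37.4, 158.7]
tool_rot: [-3.141, 0.0, 3.018]
force: [-0.0, -1.5, -5.0]
width: 22.8
gripper_force: 59.9
```

send_rows --series '[{"ax":0,"ay":0,"az":0,"dx":0,"dy":0,"dz":0.1,"hand":1},{"ax":0,"ay":0,"az":0,"dx":0,"dy":0,"dz":0.2,"hand":1},{"ax":0,"ay":0,"az":0,"dx":0,"dy":0,"dz":0.2,"hand":1}]'

```text
clock: 8.3
eef_pos: [605.4, -37.4, 157.4]
tool_rot: [-3.141, 0.0, 3.018]
force: [-1.3, -1.5, 0.3]
width: 22.6
gripper_force: 60.6
```

```bash
python3 -c "
from h import *
go([606,-37.2,157.3],172.9); print(read_state()['torque'])
w=snap('wrist','w5');s=snap('scene','s5')
a=w['pixels'][:400,150:500];b=cv2.resize(s['pixels'][200:360,60:210],None,fx=3,fy=3,interpolation=cv2.INTER_CUBIC)
c=np.zeros((480,800,3),np.uint8);c[:400,:350]=a;c[:,350:]=b
cv2.imwrite('pics/c5.png',c[:,:,::-1])"
```

```text
d cm [-0.05  0.03  0.01] rotvec [-0.  0. -0.] F [-1.3 -1.5  0.3] at [605.4 -37.4 157.4] 8.3
[-0.25620943  0.11963789 -0.02515101]
```

Contact came exactly at the predicted flush height, so both pins are in. Now the press.

send_rows --series '[{"ax":0,"ay":0,"az":0,"dx":0,"dy":0,"dz":0.1,"hand":1},{"ax":0,"ay":0,"az":0,"dx":0,"dy":0,"dz":0.2,"hand":1},{"ax":0,"ay":0,"az":0,"dx":0,"dy":0,"dz":0.3,"hand":1},{"ax":0,"ay":0,"az":0,"dx":0,"dy":0,"dz":0.4,"hand":1},{"ax":0,"ay":0,"az":0,"dx":0,"dy":0,"dz":0.5,"hand":1},{"ax":0,"ay":0,"az":0,"dx":0,"dy":0,"dz":0.6,"hand":1},{"ax":0,"ay":0,"az":0,"dx":0,"dy":0,"dz":0.6,"hand":1}]'

```text
clock: 9.1
eef_pos: [605.5, -37.4, 151.5]
tool_rot: [-3.141, 0.001, 3.018]
force: [-3.5, -0.8, 8.2]
width: 22.9
gripper_force: 61.4
```

send_rows --series '[{"ax":0,"ay":0,"az":0,"dx":0,"dy":0,"dz":0.1,"hand":1},{"ax":0,"ay":0,"az":0,"dx":0,"dy":0,"dz":0.2,"hand":1},{"ax":0,"ay":0,"az":0,"dx":0,"dy":0,"dz":0.25,"hand":1},{"ax":0,"ay":0,"az":0,"dx":0,"dy":0,"dz":0.25,"hand":1}]'

```text
clock: 9.5
eef_pos: [605.5, -37.4, 149.4]
tool_rot: [-3.142, 0.001, 3.018]
force: [-3.8, -1.8, 10.6]
width: 23.1
gripper_force: 61.8
```

```bash
python3 -c "
from h import *
go([606,-37.2,149.3],172.9); s=read_state();print(s['torque'],s['tool_rot'],s['width'])"
```

```text
d cm [-0.05  0.03  0.01] rotvec [-0.     0.001 -0.   ] F [-3.8 -1.8 10.6] at [605.5 -37.4 149.4] 9.5
[-0.32530219  0.81405992  0.01054184] [-3.14152136e+00  7.94688162e-04  3.01758536e+00] 23.078473277760743
```

send_rows --series '[{"ax":0,"ay":0,"az":0,"dx":0,"dy":0,"dz":0.05,"hand":1},{"ax":0,"ay":0,"az":0,"dx":0,"dy":0,"dz":0.1,"hand":1},{"ax":0,"ay":0,"az":0,"dx":0,"dy":0,"dz":0.1,"hand":1}]'

```text
clock: 9.8
eef_pos: [605.4, -37.4, 149.2]
tool_rot: [-3.142, 0.001, 3.018]
force: [-5.5, -1.5, 15.4]
width: 23.1
gripper_force: 62.8
```

send_rows --series '[{"ax":0,"ay":0,"az":0,"dx":0,"dy":0,"dz":0.05,"hand":1},{"ax":0,"ay":0,"az":0,"dx":0,"dy":0,"dz":0.05,"hand":1},{"ax":0,"ay":0,"az":0,"dx":0,"dy":0,"dz":0.05,"hand":1}]'

```text
clock: 10.1
eef_pos: [605.4, -37.4, 149.2]
tool_rot: [-3.142, 0.001, 3.018]
force: [-6.2, -0.6, 17.8]
width: 22.9
gripper_force: 63.2
```

```bash
python3 -c "
from h import *
go([606,-37.2,149.3],172.9); s=read_state();print(s['torque'],s['tool_rot'],s['width'])
w=snap('wrist','w6');t=snap('top','t6');s=snap('scene','s6')
a=cv2.resize(w['pixels'],(400,300));b=cv2.resize(t['pixels'][140:290,400:500],(400,600),interpolation=cv2.INTER_CUBIC);e=cv2.resize(s['pixels'][225:340,150:300],(400,300),interpolation=cv2.INTER_CUBIC)
c=np.zeros((600,800,3),np.uint8);c[:300,:400]=a;c[300:,:400]=e;c[:,400:]=b
cv2.imwrite('pics/c6.png',c[:,:,::-1])"
```

```text
d cm [-0.05  0.02 -0.01] rotvec [-0.     0.001 -0.   ] F [-6.2 -0.6 17.8] at [605.4 -37.4 149.2] 10.1
[-0.25395676  1.36017533  0.02865998] [-3.14156218e+00  1.19545674e-03  3.01760657e+00] 22.94398387866362
```

View pics/c6.png

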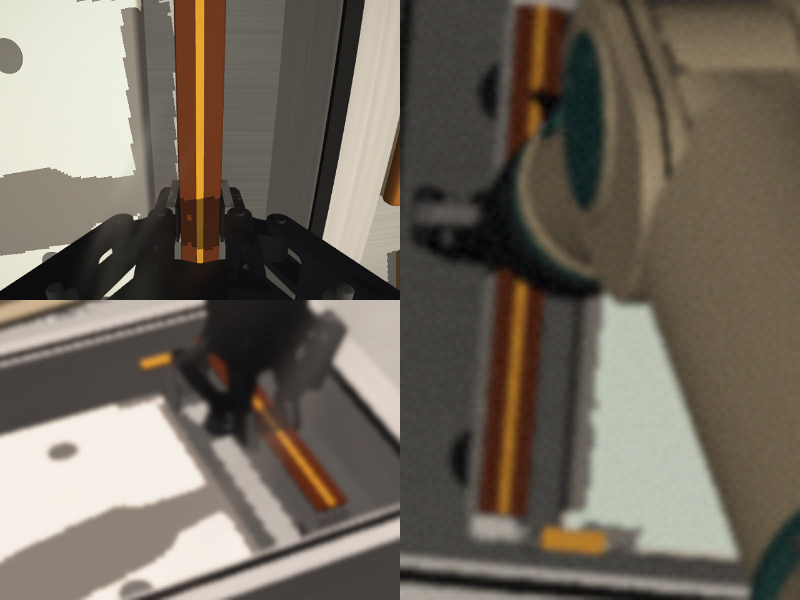

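send_rows --series '[{"ax":0,"ay":0,"az":0,"dx":0.04,"dy":0,"dz":0.05,"hand":1},{"ax":0,"ay":0,"az":0,"dx":0.08,"dy":0,"dz":0.1,"hand":1},{"ax":0,"ay":0,"az":0,"dx":0.08,"dy":0,"dz":0.1,"hand":1},{"ax":0,"ay":0,"az":0,"dx":0.08,"dy":0,"dz":0.1,"hand":1}]'

```text
clock: 10.65
eef_pos: [605.5, -37.4, 149.2]
tool_rot: [3.142, 0.003, 3.017]
force: [-6.8, -1.3, 24.2]
width: 23.2
gripper_force: 63.8
```

```bash
python3 -c "
from h import *
go([606,-37.2,149.3],172.9); s=read_state();print(s['torque'],s['tool_rot'],s['width'])"
```

```text
d cm [-0.05  0.02 -0.01] rotvec [ 0.     0.003 -0.   ] F [-6.8 -1.3 24.2] at [605.5 -37.4 149.2] 10.65
[-0.27058705  1.44482598  0.02801077] [3.14150845 0.00318405 3.01749137] 23.240728177323284
```

```bash
python3 -c "
from h import *
print(finish_job())"
```

```text
the job is handed in; nothing more can be done
None
```

I handed the job in with the seal bar seated flush on both pins and held fully down at about 24 N, at 10.7 s on the robot's clock. I did not touch the cheeses or the brush. The plunger stop was judged from an 8.2 mm travel and the force rising with no further movement, since the pins and plungers can't be seen under the bar.

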